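Fetch the sample jar from the sliding-door sample case

ROBOT

A 7-joint arm with a two-finger parallel gripper is mounted at the origin on a cart in front of the work surface, level with it; the furniture and walls round the work are solid. World frame = base frame: x ahead of the robot, y to its left, z up, the work surface at z = 0. Lengths are in m, angles in rad, forces in N, time in s.
With the tool pointing down it reaches from about 0.4 to 0.85 m from the base axis. Payload 10.4 kg.
Tool frame: the origin (TCP) lies at the very end of the fingers, on their centre line; the grasp point (between the pads) lies 19 mm behind it; z points along the fingers, y is the line along which they close (so a half turn about z gives the same grasp; the last joint's range is limited). The gripper opens to 87 mm and grips with 3 to 60 N. Pads are 19 mm wide; open, the fingers measure 117 mm over their backs; the gripper's body (75 mm by 190 mm) begins 51 mm behind the grasp point.
Start: joints at [-0.023, 0.332, -0.065, 1.46, 0.022, 1.35, -0.088], TCP at [0.625, 0, 0.223] pointing down, gripper open.
Joint ranges: [-2.6, 2.6], [-0.5, 2.12], [-1.47, 1.34], [0.16, 2.42], [-1.27, 4.41], [0.06, 2.06], [-2.6, 2.6]. Speed limits (rad/s): [2.22, 2.22, 2.79, 2.79, 3.14, 3.14, 3.14].

INTERFACE

Orientations are given as [roll, pitch, yaw] about the fixed x, y, z axes, in that order (R = Rz(yaw) Ry(pitch) Rx(roll)).
In Python, from rig import telemetry, snapshot, camera_params, bot gives the robot as it stands.
- The arm moves only by the tool step_arm, never from a script. Its argument "steps" is a list that holds one entry, the list of rows, each a list of 7 numbers: the shift along the tool's x, y, z scaled (see below), then the turn, a rotation vector about the tool's x, y, z scaled (see below), then the closure, from 0 (fully open) to 1 (shut). A call has 1 to 20 rows; each row shifts and turns the commanded pose from where the row before left it, along the tool's axes as they then stand; what a row does not reach is not made up. The controller multiplies each number of a shift by 0.02 m and each number of a turn by 0.12 rad. A row lasts 1/12 s, in which the tool goes at most 41.7 mm and 7.16 degrees, less where a joint would pass 70% of its speed; a pose out of reach is approached as far as the arm can. A call with a number of a shift or a turn outside -1 to 1 is refused whole. A call with a gripper value outside its range is refused whole. The fingers move at their own pace and stop on an object; the grip force is fixed at half the most. Time passes only in rows, so rows that do not move let the fingers close. It gives the time, the measured TCP pose, the force, the opening and the grip force at its end, in the units of the state.
- telemetry.sense(): the state, without advancing time (a new reading comes with each control period).
- snapshot(name): name is "scene" or "side" or "wrist"; returns (picture, depth): 400x640x3 uint8, red, green, blue; 400x640 float32, m along the optical axis (not along the pixel's ray), 0 where there is no reading.
- camera_params(name): a dict with "mtx" (3x3 intrinsics, pixels), "k1" (the pictures are not rectified: a ray, as slopes to the right and down, at radius r is drawn at 1 + k1 r^2 times it, then the intrinsics apply), "world_from_camera" (4x4, takes a point from camera to world coordinates). Camera axes: x right, y down, z forward; pixel columns grow to the right and rows downward; lengths in m; the calibration is good to about 2 mm. A picture is of the moment at which its call begins: read the wrist's pose just before it. camera_params takes no time and is no camera call; for the wrist camera it gives the pose at the moment of the call.
- bot.close_job(): hands the job in; it is judged then, once.
The state is a dict: "time": time; "qpos": joint angles; "qd": joint speeds; "joint_efforts": joint torques, N m; "tool_pos": TCP position; "ee_rot": TCP orientation; "ft_force": force on the tool from outside, world axes, zero at the start; "ft_torque": the same for the moment, N m; "gripper_width": opening from 0.0 (shut) to 1.0 (fully open); "grasp_force": force on a finger pad.
Only numpy, scipy, OpenCV 4.12 (cv2) and the standard library are available. Lean on these libraries where they do the work, as an engineer would, in place of code of your own. Each camera call takes 0.05 s, during which the arm holds its last target. There are 200 camera calls.

TASK

The cupping tray still needs the glass sample jar, which is shut in one side of the sample case. Slide the clear door above the jar all the way across, over or under its neighbour, lift the jar out and stand it upright inside the tray in the free half beside the bowl, setting it down rather than dropping it. Leave that side of the case open for restocking and the tin's side shut, and do not knock over or shift the tin or the bowl.

Things in the scene. Friction and masses are not known exactly. Their poses are not given: they have to be found in the camera images.
- case: Fixed counter-top sample case, beech, clear front, 408 mm wide (y), 230 mm deep (x). Origin: centre of underside; x to its back, y to its left, z up. Its top slopes up 12 deg from front to back; two clear doors lie in it side by side on twin tracks. End walls, 12 mm thick outside |y| = 192, are 136 mm high in front, 185 mm behind. Wooden divider at y = 0.
- left_bay (a point): Centre of the left (+y) compartment's inner floor, 14 mm above the case's underside, at case y = +97 mm; axes as the case. Each compartment is 189 mm wide (y) and clear from x = -97 to +97 mm of this point.
- right_bay (a point): The same for the right (-y) compartment, at case y = -97 mm.
- left_door (a joint): Travel (m) of the framed clear door over the left compartment: 0 shut, 0.140 fully open. Opens towards case -y, passing over the right door, 12 mm above it. Shut it covers y = -6 to +192 mm; fully open it leaves y = 52 to 192 clear. 6 mm thick; top face 157 mm above the underside at x = 0. Friction 1.5 N, damping 6 N s/m; stays where left.
- right_door (a joint): Travel (m) of the like door over the right compartment: 0 shut, 0.140 fully open. Opens towards case +y, passing under the left door. Shut it covers y = -192 to +6 mm; fully open it leaves y = -192 to -52 clear. Top face 145 mm above the underside at x = 0. Same friction; stays where left.
- left_pull (a point): Centre of the left door's pull: a straight steel bar on two 9 mm posts near the door's outer (+y) edge, 90 mm long up the slope (case x), 10 mm wide (case y), 12 mm high; its centre is 25 mm above the left door's top face. Moves with the door. Its highest end is 197 mm above the underside. Axes: y as the case, x up the slope.
- right_pull (a point): Centre of the right door's pull: the same bar near that door's outer (-y) edge, level with the left pull, so 37 mm above the right door's top face and 25 mm above the plane of the left door's top face. Fully open it stops 30 mm short of the shut left door's edge.
- jar: Round closed glass jar with a dark screw cap, a coloured label, 45 mm in diameter, 105 mm tall (the cap is the top 21 mm), about 0.11 kg. Stands on the inner floor of one compartment of the case, 105 to 130 mm left or right of the case's centre plane. Origin: centre of its underside, z up.
- tin: Round tin with a paper label and a flat grey lid, 65 mm in diameter, 77 mm tall, standing in the other compartment; it stays there. Origin: centre of its underside.
- tray: Loose beech tray, 125 mm (its x) by 205 mm (its y), 28 mm high, with a dark oval inside, about 0.6 kg. Origin: centre of its underside. Inner floor 5 mm above that, clear from x = -54 to 54 and y = -94 to 94 mm. The bowl stands in the half at negative y; the half at positive y is free.
- bowl: White cupping bowl, 68 mm across the rim, 50 mm tall, loose, standing in the tray's negative-y half. Origin: centre of its underside.
There are look-alikes about, which are no part of the job. What is shaped like the bowl but brown or yellow is not meant.

How it is judged:
On the way:
1. the door above the jar is slid across past its neighbour, the jar still in its compartment (((y of tin in the frame of case below 0 m and value of joint left_door above 0.105 m) or (y of tin in the frame of case above 0 m and value of joint right_door above 0.105 m)) and z of jar in the frame of case below 0.03 m), for 0.2 s.
At the end, for the whole second after the job is handed in: The jar stands upright (within 0.12 rad) and at rest on the tray's floor, in the half without the bowl (tray y > 0), the tray flat. The door over the compartment the jar came from is open by more than 105 mm, the door over the tin is open by less than 45 mm; tin and bowl stand upright (x of jar in the frame of tray between -0.045 and 0.045 m and y of jar in the frame of tray between 0 and 0.085 m and z of jar in the frame of tray between 0 and 0.012 m and angle between jar's own z axis and vertical below 0.12 rad and linear speed of jar below 0.02 m/s and angle between tray's own z axis and vertical below 0.06 rad and angle between each of tin, bowl's own z axis and vertical below 0.15 rad and ((y of tin in the frame of case below 0 m and value of joint left_door above 0.105 m and value of joint right_door below 0.045 m) or (y of tin in the frame of case above 0 m and value of joint right_door above 0.105 m and value of joint left_door below 0.045 m))); the robot touches nothing.
It fails at once if the tin is shifted by more than 30 mm or knocked over (distance of tin from where it was at the start of the episode above 0.03 m or angle between tin's own z axis and vertical above 0.5 rad).
It fails at once if the bowl is knocked over or shifted by more than 30 mm in the tray (angle between bowl's own z axis and vertical above 0.5 rad or y of bowl in the frame of tray above -0.015 m or z of bowl in the frame of tray above 0.03 m).
It fails at once if the jar is dropped (falls free by more than about 25 mm) (linear speed of jar above 0.7 m/s and contact force between the fingers and jar below 0.05 N).
It also fails if it takes over 56 s, if anything falls off the work surface, if the arm or the gripper's body presses on something with over 40 N, if the wrist force passes 120 N, or if a joint passes its speed limit or range.

## Working session

There is one attempt and no reset: what is moved stays moved. The work goes in short steps, Python scripts to look and compute and a tool call to move; the robot and the scene stay as the last step left them, time stands still between calls to the robot, and variables do not carry over. Pictures are saved under pics/ and viewed, at most 13 in all, crops included, and the job is handed in when it is done.

Besides the shell and the picture viewer there is one more tool, called after ">>>" in YAML: its name, and indented under it one key for each argument. step_arm: Moves the arm, as the interface text tells. Shifts and turns lie within -1 to 1; 1 stands for 0.02 m of shift or 0.12 rad of turn. Its arguments: {"type":"object","properties":{"steps":{"type":"array","items":{"type":"array","items":{"type":"array","items":{"type":"number","minimum":-1,"maximum":1}}}}},"required":["steps"]}

```bash
mkdir -p pics; ls; cat > h.py <<'E'
import numpy as np, cv2
from rig import telemetry, snapshot, camera_params, bot
def ray(name,u,v,p=None):
    p=p or camera_params(name); K=np.array(p["mtx"]);k=p["k1"];T=np.array(p["world_from_camera"])
    d=np.array([(u-K[0,2])/K[0,0],(v-K[1,2])/K[1,1]]);s=d.copy()
    for _ in range(20): s=d/(1+k*(s@s))
    return T[:3,3],T[:3,:3]@np.array([s[0],s[1],1.])
def onz(name,u,v,z,p=None):
    o,d=ray(name,u,v,p); return o+d*(z-o[2])/d[2]
def atd(name,u,v,dep,p=None):
    o,d=ray(name,u,v,p); return o+d*dep
def two(r1,r2):
    (a,b),(c,d)=r1,r2
    s=np.linalg.lstsq(np.c_[b,-d],c-a,rcond=None)[0]; p,q=a+b*s[0],c+d*s[1]
    return (p+q)/2,np.linalg.norm(p-q)
E
python3 - <<'E'
from h import *
for n in ("scene","side"):
    p=camera_params(n);a,d=snapshot(n);cv2.imwrite(f"pics/{n}0.png",a[:,:,::-1]);np.savez(f"{n}0.npz",a=a,d=d)
    print(n,np.round(p["world_from_camera"],3).tolist(),p["mtx"],p["k1"])
print(telemetry.sense())
E
```

```text
pics
scene [[-0.994, 0.092, -0.05, 0.528], [0.104, 0.822, -0.559, 0.576], [-0.011, -0.561, -0.827, 1.068], [0.0, 0.0, 0.0, 1.0]] [[457.52747738   0.         316.81150322]
 [  0.         457.52747738 196.21024499]
 [  0.           0.           1.        ]] -0.05832469665861014
side [[-0.615, -0.674, 0.408, -0.024], [-0.788, 0.528, -0.316, 0.313], [-0.002, -0.517, -0.856, 1.217], [0.0, 0.0, 0.0, 1.0]] [[474.01474865   0.         324.58080227]
 [  0.         474.01474865 204.53960801]
 [  0.           0.           1.        ]] -0.10100614779867058
{'time': 0.1, 'qpos': array([-0.02255707,  0.33278672, -0.06473141,  1.46086183,  0.02156928,
        1.34990767, -0.08850198]), 'qd': array([-0.00097436, -0.00164135, -0.00193805, -0.00207068,  0.00094845,
        0.00030415,  0.00091673]), 'joint_efforts': array([ 3.16136166e-04, -6.24538064e+01,  2.38312193e-02, -3.90717781e+01,
       -6.15657773e-02,  3.65302863e-02,  4.60620026e-05]), 'tool_pos': array([ 6.24646850e-01, -1.39243654e-06,  2.21845137e-01]), 'ee_rot': array([-3.14032297e+00,  1.82827219e-05,  1.57079368e+00]), 'ft_force': array([-0.40814104, -0.21341762, -0.48081893]), 'ft_torque': array([0.0299206 , 0.00801697, 0.03664079]), 'grasp_force': 0.0, 'gripper_width': 0.9963768691599222}
```

View pics/scene0.png

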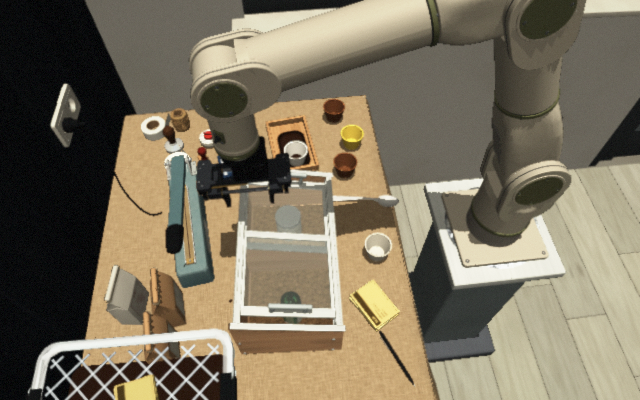

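View pics/side0.png

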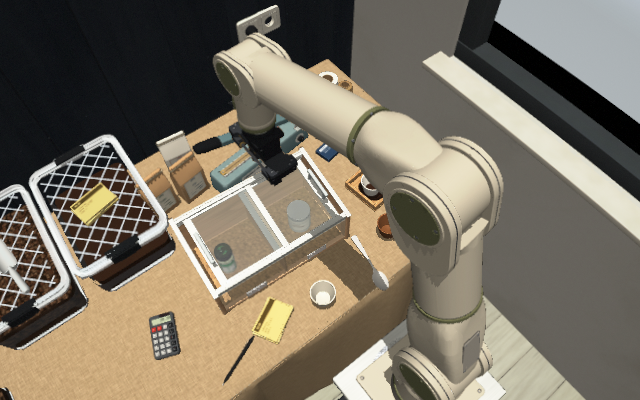

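The scene view shows the case at (290,255). The dark-capped jar is in the left (+y) bay at (290,300) under the bar at (290,308), and the grey-lidded tin is in the right bay at (288,218). The tray is at (292,145) with the white bowl at (295,153). Look-alikes for the bowl: white cup at (377,246) on the counter, brown bowls at (334,110) and (345,165), yellow at (352,137), and a white mug at (153,127). The side view agrees: jar (224,255), tin (298,215), tray (370,190).

```bash
python3 - <<'E'
from h import *
a=cv2.imread("pics/scene0.png");b=cv2.imread("pics/side0.png")
c=cv2.resize(a[85:355,220:360],None,fx=2.2,fy=2.2,interpolation=3)
d=cv2.resize(b[130:320,165:400],None,fx=2.0,fy=2.0,interpolation=3)
o=np.zeros((600,800,3),np.uint8);o[:c.shape[0],:c.shape[1]]=c;o[:d.shape[0],320:320+d.shape[1]]=d
cv2.imwrite("pics/crop1.png",o)
E
```

```text
(no output)
```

View pics/crop1.png

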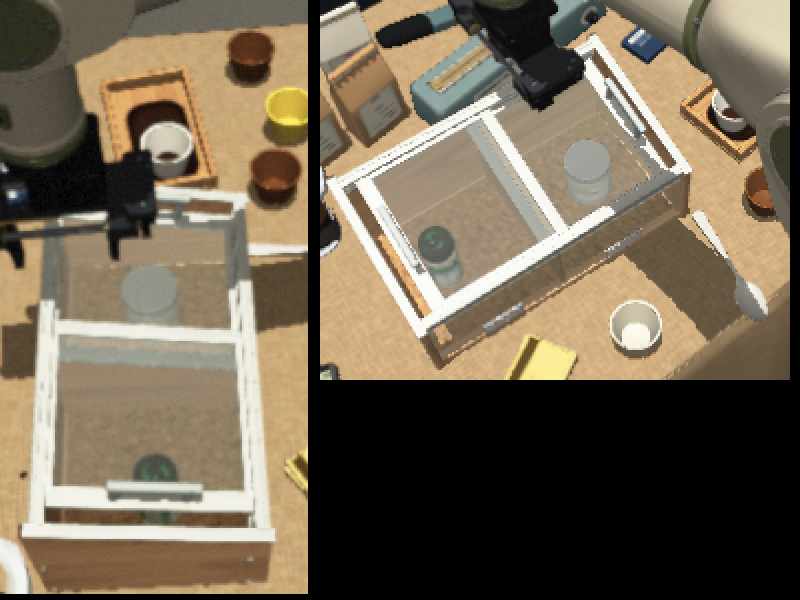

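```bash
python3 - <<'E'
from h import *
np.set_printoptions(precision=4,suppress=True)
S=lambda x,y:ray("scene",220+x/2.2,85+y/2.2)
D=lambda x,y:ray("side",165+(x-320)/2,130+y/2)
for n,s,d in [("pull back",(108,486),(384,208)),("pull front",(201,488),(418,266)),("cap",(154,470),(436,238)),("tin lid",(150,282),(587,160)),
  ("case FL top",(273,536),(424,330)),("case BL top",(25,530),(333,184)),("case FR top",(245,197),(688,172)),("bowl rim",(167,139),(733,110)),("tray case-front corner",(215,182),(742,157))]:
    print(n,*two(S(*s),D(*d)))
def pz(r,z): o,d=r; return o+d*(z-o[2])/d[2]
for c in [(102,76),(187,68),(215,182)]: print("tray",pz(S(*c),.028))
for c in [(683,105),(742,157)]: print("trayside",pz(D(*c),.028))
E
```

```text
pull back [0.5992 0.232  0.179 ] 3.8174069765361495e-05
pull front [0.5136 0.2377 0.1636] 0.0009511368926173627
cap [0.5578 0.1954 0.1148] 7.93540550388528e-05
tin lid [ 0.5454 -0.0378  0.0912] 0.00549934366796462
case FL top [0.4516 0.2768 0.1304] 0.005583955545411369
case BL top [0.6762 0.2646 0.1707] 0.0038462193488785035
case FR top [ 0.4276 -0.1185  0.1304] 0.0025599603695268883
bowl rim [ 0.506  -0.2757  0.051 ] 0.016332793873463897
tray case-front corner [ 0.4512 -0.2492 -0.0026] 0.0019314706625922738
tray [ 0.5919 -0.4309  0.028 ]
tray [ 0.471  -0.4324  0.028 ]
tray [ 0.453  -0.2246  0.028 ]
trayside [ 0.5635 -0.226   0.028 ]
trayside [ 0.44  -0.236  0.028]
```

Chosen: the dark-capped jar, which the crop confirms in the left bay with the tin on the right, so it is the left door. The tray's free half is the far (world -y) half. I'll raise and turn the tool, then go above the jar and look from close by.

>>> step_arm:
  steps:
    - [[0,0,-1,0,0,1,0],[0,0,-1,0,0,1,0],[0,0,-1,0,0,1,0],[0,0,-1,0,0,1,0],[0,0,-1,0,0,1,0],[0,0,0,0,0,1,0],[0,0,0,0,0,1,0],[0,0,0,0,0,1,0],[0,0,0,0,0,1,0],[0,0,0,0,0,1,0],[0,0,0,0,0,1,0],[0,0,0,0,0,1,0],[0,0,0,0,0,1,0],[0,0,0,0,0,0.6,0]]

```text
time: 1.27
tool_pos: [0.6249, 0.0, 0.3221]
ee_rot: [3.141, 0.001, -0.068]
ft_force: [-0.5, 0.2, -0.5]
gripper_width: 1.0
grasp_force: 0.0
```

>>> step_arm:
  steps:
    - [[-0.5,-1,0,0,0,0,1],[-0.5,-1,0,0,0,0,1],[-0.5,-1,0,0,0,0,1],[-0.5,-1,0,0,0,0,1],[-0.5,-1,0,0,0,0,1],[-0.5,-1,0,0,0,0,1],[-0.5,-1,0,0,0,0,1],[-0.5,-1,0,0,0,0,1],[-0.5,-1,0,0,0,0,1],[0,0,0,0,0,0,1],[0,0,0,0,0,0,1]]

```text
time: 2.18
tool_pos: [0.5455, 0.1864, 0.3222]
ee_rot: [3.142, 0.001, -0.058]
ft_force: [2.0, -0.6, -0.9]
gripper_width: 0.248
grasp_force: 0.0
```

```bash
python3 - <<'E'
from h import *
s=telemetry.sense();print(s['tool_pos'],s['ee_rot'],s['gripper_width'])
p=camera_params("wrist");a,d=snapshot("wrist");np.savez("w1.npz",a=a,d=d,**{k:np.array(v) for k,v in p.items()})
a2,d2=snapshot("scene");np.savez("s1.npz",a=a2,d=d2)
o=np.vstack([a[:,:,::-1]]);cv2.imwrite("pics/w1.png",o)
print(np.round(p["world_from_camera"],3))
E
```

```text
[0.54554449 0.18644014 0.32221352] [ 3.14150003e+00  5.99669588e-04 -5.84934277e-02] 0.24795362827995965
[[-0.059 -0.965 -0.255  0.615]
 [-0.998  0.057  0.013  0.181]
 [ 0.002  0.255 -0.967  0.484]
 [ 0.     0.     0.     1.   ]]
```

View pics/w1.png

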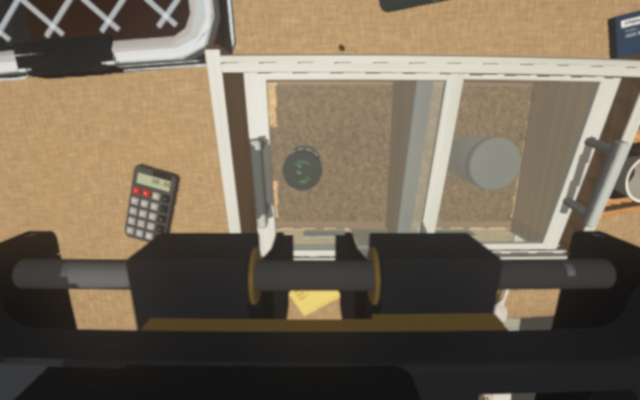

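The wrist view shows the left pull bar from (260,140) to (266,222), the jar's cap at (302,168), the tin's lid at (494,163) and the case's back-left corner at (213,55).

```bash
python3 - <<'E'
from h import *
np.set_printoptions(precision=4,suppress=True)
z=np.load("w1.npz");p={k:z[k] for k in("mtx","k1","world_from_camera")};d=z['d']
dm=lambda u,v:np.median(d[v-1:v+2,u-1:u+2])
for n,u,v in [("barB",259,145),("barM",263,180),("barF",266,217),("cap",302,168),("lid",494,163),("BLrim",213,57),("endwall",228,160),("frame",256,120),("backrail",400,65),("divrail",445,160),("RbarB",618,150),("RbarF",587,210)]:
    print(n,atd("w",u,v,dm(u,v),p))
S=lambda x,y:ray("scene",220+x/2.2,85+y/2.2)
for n,s,w in [("barB",(108,486),(259,141)),("barF",(201,488),(267,222)),("cap",(154,470),(302,168)),("lid",(150,282),(494,163)),("BL",(25,530),(208,53))]: print(n,*two(S(*s),ray("w",*w,p)))
# case pts: depth of scene0: bar
for n,u,v in [("sbar",290,306),("scap",290,298),("FLrim",343,329),("BLrim",233,327)]:
    D=np.load("scene0.npz")['d'];print(n,atd("scene",u,v,D[v,u]))
E
```

```text
barB [0.5941 0.2299 0.193 ]
barM [0.5609 0.2311 0.183 ]
barF [0.5219 0.2333 0.1743]
cap [0.5661 0.195  0.1567]
lid [ 0.5581 -0.0068  0.1451]
BLrim [0.6708 0.2639 0.1832]
endwall [0.5795 0.2667 0.1644]
frame [0.6158 0.2348 0.1674]
backrail [0.6546 0.1033 0.1839]
divrail [0.5663 0.0514 0.1596]
RbarB [ 0.572  -0.0966  0.193 ]
RbarF [ 0.5097 -0.0917  0.1745]
barB [0.598  0.2321 0.1799] 0.0023428592939271744
barF [0.513  0.2356 0.1603] 0.0017762702500717042
cap [0.5589 0.1963 0.1161] 0.002411153983133677
lid [ 0.5475 -0.0414  0.0865] 0.003949693109026833
BL [0.6746 0.2676 0.184 ] 0.000919510509122775
sbar [0.5567 0.2399 0.1875]
scap [0.5565 0.21   0.1549]
FLrim [0.4532 0.2816 0.1359]
BLrim [0.6719 0.2698 0.1832]
```

>>> step_arm:
  steps:
    - [[0.1,-0.94,0,0,0,0,1],[0.1,-0.94,0,0,0,0,1],[0.1,-0.94,0,0,0,0,1],[0.1,-0.94,0,0,0,0,1],[0,0,1,0,0,0,1],[0,0,1,0,0,0,1],[0,0,1,0,0,0,1],[0,0,1,0,0,0,1],[0,0,0,0,0.87,0,1],[0,0,0,0,0.87,0,1],[0,0,0,0,0,0,1],[0,0,0,0,0,0,1]]

```text
time: 3.28
tool_pos: [0.5581, 0.259, 0.2427]
ee_rot: [3.141, -0.208, -0.061]
ft_force: [0.4, 0.2, 0.6]
gripper_width: 0.009
grasp_force: 0.0
```

>>> step_arm:
  steps:
    - [[-0.19,-0.1,0.87,0,0,0,1],[-0.19,0,0.87,0,0,0,1],[-0.19,0,0.87,0,0,0,1],[-0.19,0,0.87,0,0,0,1],[0,0,0,0,0,0,1],[0,0,0,0,0,0,1]]

```text
time: 3.78
tool_pos: [0.5593, 0.2607, 0.1712]
ee_rot: [3.141, -0.207, -0.063]
ft_force: [0.3, 0.3, 1.2]
gripper_width: 0.008
grasp_force: 0.0
```

>>> step_arm:
  steps:
    - [[0,0.4,0,0,0,0,1],[0,0.4,0,0,0,0,1],[0,0.4,0,0,0,0,1],[0,0.4,0,0,0,0,1],[0,0.4,0,0,0,0,1],[0,0,0,0,0,0,1]]

```text
time: 4.28
tool_pos: [0.5564, 0.2192, 0.1719]
ee_rot: [3.141, -0.209, -0.064]
ft_force: [0.1, -0.5, 0.7]
gripper_width: 0.001
grasp_force: 0.0
```

>>> step_arm:
  steps:
    - [[0,0.4,0,0,0,0,1],[0,0.4,0,0,0,0,1],[0,0.4,0,0,0,0,1],[0,0.4,0,0,0,0,1],[0,0.4,0,0,0,0,1],[0,0.4,0,0,0,0,1],[0,0.4,0,0,0,0,1],[0,0.4,0,0,0,0,1],[0,0.4,0,0,0,0,1],[0,0.4,0,0,0,0,1],[0,0.4,0,0,0,0,1]]

```text
time: 5.2
tool_pos: [0.5507, 0.1332, 0.1713]
ee_rot: [-3.142, -0.209, -0.061]
ft_force: [1.1, 2.2, -0.0]
gripper_width: 0.006
grasp_force: 1.0
```

>>> step_arm:
  steps:
    - [[0,0.3,0,0,0,0,1],[0,0.2,0,0,0,0,1],[0,0.15,0,0,0,0,1],[0,0,0,0,0,0,1]]

```text
time: 5.53
tool_pos: [0.5504, 0.1302, 0.1716]
ee_rot: [-3.131, -0.212, -0.054]
ft_force: [12.4, 32.6, -15.1]
gripper_width: 0.007
grasp_force: 16.5
```

>>> step_arm:
  steps:
    - [[0,-0.8,0,0,0,0,1],[0,-0.8,0,0,0,0,1],[0.2,-0.5,-0.98,0,0,0,1],[0.2,-0.6,-0.98,0,0,0,0.3],[0.2,-0.6,-0.98,0,0,0,0.3],[0.2,0,-0.98,0,0,0,0.3],[0.2,0,-0.98,0,0,0,0.3],[0,0,0,0,0,0,0.3],[0,0,0,0,0,0,0.3],[0,0,0,0,0,0,0.3]]

```text
time: 6.37
tool_pos: [0.5527, 0.1861, 0.2703]
ee_rot: [3.141, -0.207, -0.062]
ft_force: [0.3, 0.3, -0.2]
gripper_width: 0.449
grasp_force: 0.0
```

```bash
python3 - <<'E'
from h import *
s=telemetry.sense();print(s['tool_pos'],s['ee_rot'],s['gripper_width'],s['ft_force'])
p=camera_params("wrist");a,d=snapshot("wrist");np.savez("w2.npz",a=a,d=d,**{k:np.array(v) for k,v in p.items()})
b,_=snapshot("scene");np.savez("s2.npz",a=b,d=_)
o=np.vstack([cv2.resize(a,(480,300)),cv2.resize(b[150:350,200:520],(480,300))])[:,:,::-1];cv2.imwrite("pics/w2.png",o)
E
```

```text
[0.55274734 0.18610882 0.27032203] [ 3.1405746  -0.20748675 -0.06166528] 0.4488178190020376 [ 0.25567775  0.31606683 -0.1985795 ]
```

View pics/w2.png

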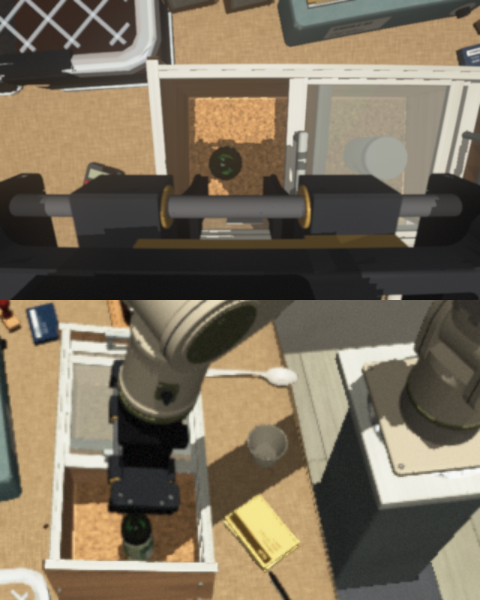

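The composite shows the left door slid fully across. The jar's cap is exposed at wrist (300,216), the bar is now at (401,200), and the tin at (510,210) still sits under the shut right door.

```bash
python3 - <<'E'
from h import *
np.set_printoptions(precision=4,suppress=True)
z=np.load("w2.npz");p={k:z[k] for k in("mtx","k1","world_from_camera")};d=z['d'];a=z['a']
dm=lambda u,v:np.median(d[v-1:v+2,u-1:u+2])
for n,u,v in [("cap",300,214),("capL",285,216),("capR",315,216),("bar",401,200),("barB",402,182),("frame",388,150),("endwall",206,130),("backrail",300,97)]:
    print(n,atd("w",u,v,dm(u,v),p))
q=np.array([[*atd("w",u,v,d[v,u],p)] for v in range(180,235) for u in range(270,335)])
q=q[(q[:,2]>.112)&(q[:,2]<.126)]; (c,r)=cv2.minEnclosingCircle(q[:,:2].astype(np.float32)); print(len(q),c,r,q[:,2].mean())
D=np.load("s2.npz")['d']
for u,v in [(290,302),(290,298),(287,304)]: print("scene cap",atd("scene",u,v,D[v,u]))
E
```

```text
cap [0.561  0.1971 0.1182]
capL [0.5599 0.2121 0.1187]
capR [0.5581 0.1823 0.1188]
bar [0.5728 0.1151 0.1916]
barB [0.5866 0.1146 0.195 ]
frame [0.614  0.1178 0.1689]
endwall [0.6386 0.2663 0.177 ]
backrail [0.6584 0.1883 0.1833]
1393 (0.556171715259552, 0.19778840243816376) 0.022427840158343315 0.11823253499291034
scene cap [0.5583 0.2038 0.1168]
scene cap [0.5575 0.1963 0.1208]
scene cap [0.5651 0.2085 0.1189]
```

The door is at its stop: it had started about 20 mm ajar, so it moved about 119 mm. With the fingers closing along case y, the gripper body would meet the bar. I'll turn it to close along case x, tilted about 8° so it clears the sloping back rail, and grip the cap.

>>> step_arm:
  steps:
    - [[0,0,0,0,-0.87,0,0.05],[0,0,0,0,-0.87,0,0.05],[0,0,0,0,0,-1,0.05],[0,0,0,0,0,-1,0.05],[0,0,0,0,0,-1,0.05],[0,0,0,0,0,-1,0.05],[0,0,0,0,0,-1,0.05],[0,0,0,0,0,-1,0.05],[0,0,0,0,0,-1,0.05],[0,0,0,0,0,-1,0.05],[0,0,0,0,0,-1,0.05],[0,0,0,0,0,-1,0.05],[0,0,0,0,0,-1,0.05],[0,0,0,0,0,-1,0.05],[0,0,0,0,0,-1,0.05],[0,0,0,0,0,0,0.05],[0,0,0,0,0,0,0.05]]

```text
time: 7.88
tool_pos: [0.5529, 0.1866, 0.2706]
ee_rot: [-3.14, 0.001, 1.495]
ft_force: [0.6, 0.2, 0.0]
gripper_width: 0.951
grasp_force: 0.0
```

```bash
python3 - <<'E'
from h import *
s=telemetry.sense();print(s['tool_pos'],s['ee_rot'],s['gripper_width'])
p=camera_params("wrist");a,d=snapshot("wrist");print(np.round(p["world_from_camera"],2).tolist())
q=np.array([[*atd("w",u,v,d[v,u],p),u,v] for v in range(0,400,2) for u in range(0,640,2) if d[v,u]>.1])
m=(abs(q[:,2]-.1185)<.005)&(np.hypot(q[:,0]-.556,q[:,1]-.197)<.03);k=q[m]
if len(k)>5: print(len(k),cv2.minEnclosingCircle(k[:,:2].astype(np.float32)),k[:,2].mean(),k[:,3:].mean(0))
E
```

```text
[0.5528812  0.18662809 0.27055066] [-3.14043986e+00  5.67870379e-04  1.49475961e+00] 0.9512657140904134
[[1.0, -0.07, -0.02, 0.56], [-0.08, -0.96, -0.26, 0.25], [-0.0, 0.26, -0.97, 0.43], [0.0, 0.0, 0.0, 1.0]]
394 ((0.5561845898628235, 0.1978372186422348), 0.02210114896297455) 0.11824160958787817 [316.61928934 176.16751269]
```

>>> step_arm:
  steps:
    - [[0.58,0.26,0,-0.58,0,0,0.05],[0,0,0,-0.58,0,0,0.05],[0,-0.13,0.92,0,0,0,0.05],[0,-0.13,0.92,0,0,0,0.05],[0,-0.13,0.92,0,0,0,0.05],[0,-0.13,0.92,0,0,0,0.05],[0,-0.13,0.92,0,0,0,0.05],[0,-0.13,0.92,0,0,0,0.05],[0,-0.13,0.92,0,0,0,0.05],[0,0,0,0,0,0,0.05],[0,0,0,0,0,0,0.05]]

```text
time: 8.85
tool_pos: [0.5585, 0.1979, 0.1407]
ee_rot: [3.004, 0.001, 1.497]
ft_force: [0.0, -0.3, 0.5]
gripper_width: 0.95
grasp_force: 0.0
```

>>> step_arm:
  steps:
    - [[0,-0.07,0.48,0,0,0,0.05],[0,-0.07,0.48,0,0,0,0.05],[0,-0.07,0.48,0,0,0,0.05],[0,-0.06,0.46,0,0,0,0.05],[0,0,0,0,0,0,0.05]]

```text
time: 9.27
tool_pos: [0.5578, 0.1976, 0.1004]
ee_rot: [3.005, 0.001, 1.499]
ft_force: [0.2, -0.0, 1.1]
gripper_width: 0.951
grasp_force: 0.0
```

```bash
python3 - <<'E'
from h import *
a,d=snapshot("wrist");cv2.imwrite("pics/w3.png",a[:,:,::-1]);s=telemetry.sense();print(s['tool_pos'],s['ft_force'])
E
```

```text
[0.55816864 0.19783378 0.10151612] [-0.23843295 -0.1835895   0.13332385]
```

View pics/w3.png

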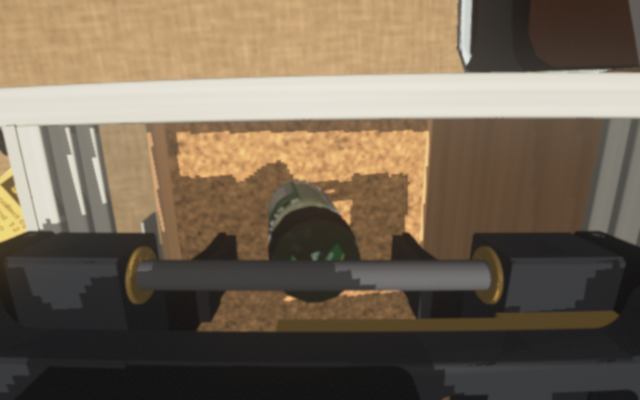

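The cap, at (313,255), sits centred between the open fingers at (215,270) and (410,270). Closing.

>>> step_arm:
  steps:
    - [[0,0,0,0,0,0,0.6],[0,0,0,0,0,0,0.6],[0,0,0,0,0,0,0.6],[0,0,0,0,0,0,0.8],[0,0,0,0,0,0,1],[0,0,0,0,0,0,1],[0,0,0,0,0,0,1],[0,0,0,0,0,0,1]]

```text
time: 9.98
tool_pos: [0.5589, 0.1982, 0.103]
ee_rot: [3.002, -0.0, 1.499]
ft_force: [0.3, -0.2, 0.8]
gripper_width: 0.517
grasp_force: 29.4
```

>>> step_arm:
  steps:
    - [[0,0.03,-0.2,0,0,0,1],[0,0.03,-0.2,0,0,0,1],[0,0.04,-0.3,0,0,0,1],[0,0.04,-0.3,0,0,0,1],[0,0,0,0,0,0,1]]

```text
time: 10.4
tool_pos: [0.5597, 0.1986, 0.125]
ee_rot: [3.0, -0.001, 1.499]
ft_force: [0.9, 0.3, -0.2]
gripper_width: 0.518
grasp_force: 29.4
```

```bash
python3 - <<'E'
from h import *
w,_=snapshot("wrist");a,d=snapshot("scene");b,_=snapshot("side");s=telemetry.sense();print(s['tool_pos'],s['ft_force'],s['gripper_width'],s['grasp_force'])
f=lambda i:cv2.resize(i,(400,250))
o=np.vstack([np.hstack([f(w),f(b[190:315,140:340])]),np.hstack([f(a[230:355,200:400])]*2)])
cv2.imwrite("pics/l1.png",o[:,:,::-1])
E
```

```text
[0.55892724 0.19819229 0.12316869] [-0.77318973  0.90865387 -1.39508829] 0.5177206938409937 29.35864269733429
```

View pics/l1.png

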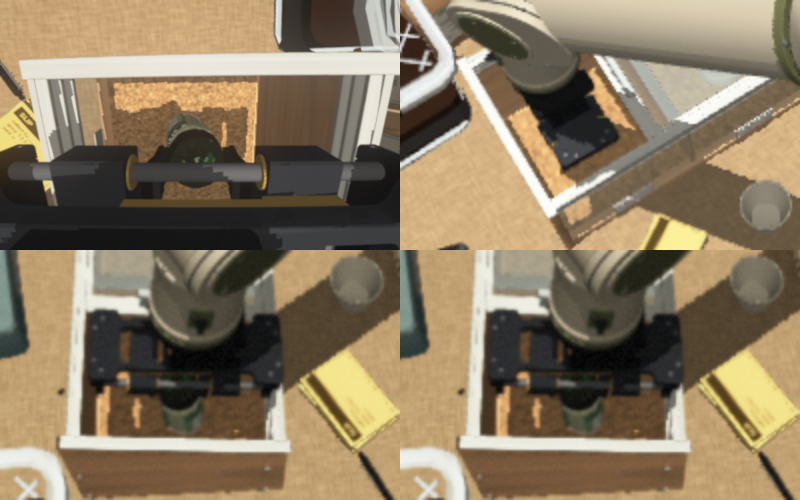

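The fingers hold the cap and the jar has come up with them; the cap is at wrist (195,150) of the left panel. Lifting clear.

>>> step_arm:
  steps:
    - [[0,0.13,-0.92,0,0,0,1],[0,0.13,-0.92,0,0,0,1],[0,0.13,-0.92,0,0,0,1],[0,0.13,-0.92,0,0,0,1],[0,0.13,-0.92,0,0,0,1],[0,0.13,-0.92,0,0,0,1],[0,0.13,-0.92,0,0,0,1],[0,0.13,-0.92,0,0,0,1],[0,0.13,-0.92,0,0,0,1],[0,0.13,-0.92,0,0,0,1],[0,0.13,-0.92,0,0,0,1],[0,0,0,0,0,0,1],[0,0,0,0,0,0,1]]

```text
time: 11.63
tool_pos: [0.5594, 0.1983, 0.3278]
ee_rot: [3.001, -0.001, 1.499]
ft_force: [0.0, 0.0, -2.0]
gripper_width: 0.519
grasp_force: 29.4
```

```bash
python3 - <<'E'
from h import *
np.set_printoptions(precision=4,suppress=True)
s=telemetry.sense();print(s['tool_pos'],s['ee_rot'],s['gripper_width'],s['grasp_force'])
t=s['tool_pos']
a,d=snapshot("scene")
cv2.imwrite("pics/l2.png",cv2.resize(a[200:360,180:380],(800,640))[:600,:,::-1])
q=np.array([[*atd("scene",u,v,d[v,u]),u,v] for v in range(0,400) for u in range(0,640) if d[v,u]>.1])
k=q[(np.hypot(q[:,0]-t[0],q[:,1]-t[1])<.06)&(q[:,2]<t[2]-.005)&(q[:,2]>.205)]
print(len(k))
for z in np.arange(.2,.33,.01):
    m=k[abs(k[:,2]-z)<.005]
    if len(m): print(round(z,3),len(m),m[:,0].min(),m[:,0].max(),m[:,0].mean(),m[:,1].max())
E
```

```text
[0.5594 0.1983 0.3278] [ 3.0013 -0.0006  1.4988] 0.519225556916937 29.37136620283127Traceback (most recent call last):
  File "<stdin>", line 7, in <module>
  File "h.py", line 11, in atd
    o,d=ray(name,u,v,p); return o+d*dep
        ~~~^^^^^^^^^^^^
  File "h.py", line 4, in ray
    p=p or camera_params(name); K=np.array(p["mtx"]);k=p["k1"];T=np.array(p["world_from_camera"])
           ~~~~~~~~~~~~~^^^^^^
ValueError: time passes only in moves, steps and waits
```

View pics/l2.png

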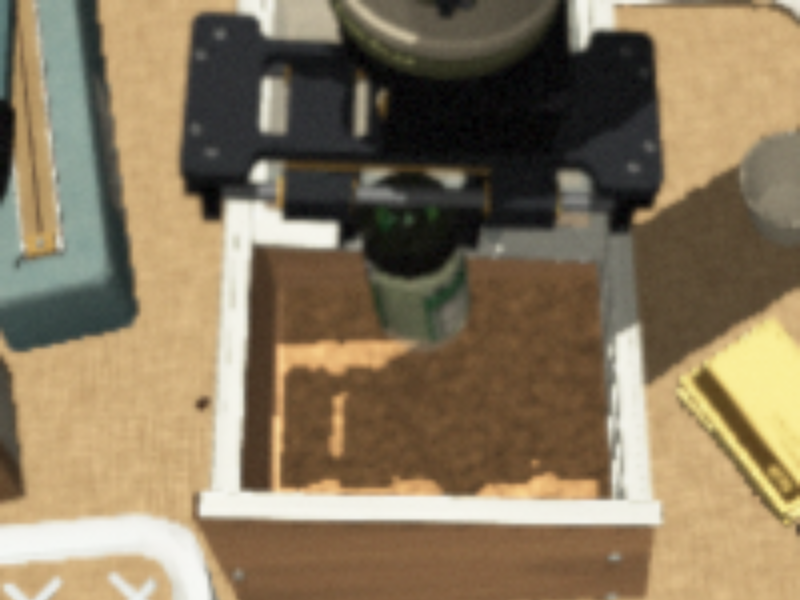

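The jar is clear of the case and held in the fingers, cap at crop (412,240) and base at (425,340). Now measuring its tilt in the grip.

```bash
cat > jt.py <<'E'
from h import *
np.set_printoptions(precision=4,suppress=True)
s=telemetry.sense();t=s['tool_pos']
for n in ("scene","side"):
    p=camera_params(n);a,d=snapshot(n)
    q=np.array([[*atd(n,u,v,d[v,u],p),u,v] for v in range(0,400) for u in range(0,640) if .1<d[v,u]<1.3])
    k=q[(np.hypot(q[:,0]-t[0],q[:,1]-t[1])<.06)&(q[:,2]<t[2]-.002)&(q[:,2]>t[2]-.1)]
    print(n,len(k))
    for z in np.arange(t[2]-.1,t[2],.01):
        m=k[abs(k[:,2]-z)<.005]
        if len(m)>4: print(round(z-t[2],3),len(m),m[:,:2].min(0)-t[:2],m[:,:2].max(0)-t[:2],m[:,:2].mean(0)-t[:2])
E
python3 jt.py
```

```text
scene 438
-0.09 8 [-0.0193  0.0121] [0.0104 0.0228] [-0.0037  0.0197]
-0.08 34 [-0.0222  0.0058] [0.021  0.0232] [0.0012 0.0186]
-0.07 45 [-0.023   0.0025] [0.022  0.0253] [-0.0036  0.0186]
-0.06 44 [-0.021  0.007] [0.0233 0.0254] [-0.0034  0.0201]
-0.05 59 [-0.0216  0.0062] [0.0236 0.0254] [0.0007 0.0197]
-0.04 59 [-0.0225  0.0011] [0.0229 0.0254] [-0.0019  0.0196]
-0.03 57 [-0.0208  0.0063] [0.0238 0.0258] [-0.0005  0.0194]
-0.02 68 [-0.0214  0.0043] [0.0233 0.0248] [-0.0003  0.0192]
-0.01 48 [-0.0195  0.0079] [0.0234 0.0248] [-0.0014  0.0197]
side 67
-0.09 11 [-0.0261 -0.0131] [-0.012   0.0213] [-0.0209  0.0048]
-0.08 30 [-0.0263 -0.015 ] [-0.0128  0.0224] [-0.022   0.0044]
-0.07 21 [-0.0275 -0.0121] [-0.0218  0.0167] [-0.0246  0.0031]
-0.06 5 [-0.028  -0.0061] [-0.0259  0.0073] [-0.0266  0.0006]
```

The jar hangs vertical in the world frame, with its base about 89 mm below the TCP, so I'll keep the tool's tilt. Carrying it towards the tray.

>>> step_arm:
  steps:
    - [[-0.5,0.02,0,0,0,0,1],[-0.97,0.02,0,0,0,0,1],[-0.97,0.02,0,0,0,0,1],[-0.97,0.02,0,0,0,0,1],[-0.97,0.02,0,0,0,0,1],[-0.97,0.02,0,0,0,0,1],[-0.97,0.02,0,0,0,0,1],[-0.97,0.02,0,0,0,0,1],[-0.97,0.02,0,0,0,0,1],[-0.97,0.02,0,0,0,0,1],[-0.97,0.02,0,0,0,0,1],[-0.97,0.02,0,0,0,0,1],[-0.97,0.02,0,0,0,0,1],[-0.97,0.02,0,0,0,0,1],[-0.97,0.02,0,0,0,0,1],[-0.97,0.02,0,0,0,0,1],[-0.97,0.02,0,0,0,0,1],[-0.5,0.02,0,0,0,0,1],[0,0,0,0,0,0,1],[0,0,0,0,0,0,1]]

```text
time: 13.45
tool_pos: [0.5422, -0.1318, 0.3281]
ee_rot: [3.003, -0.0, 1.498]
ft_force: [-0.1, 1.3, -1.1]
gripper_width: 0.521
grasp_force: 29.4
```

```bash
python3 - <<'E'
from h import *
s=telemetry.sense();print(s['tool_pos'],s['ee_rot'],s['gripper_width'])
p=camera_params("wrist");a,d=snapshot("wrist");np.savez("w4.npz",a=a,d=d,**{k:np.array(v) for k,v in p.items()})
cv2.imwrite("pics/w4.png",a[:,:,::-1])
E
```

```text
[ 0.54224419 -0.13179126  0.32809625] [ 3.00295922e+00 -4.20175449e-04  1.49804549e+00] 0.5214668912821372
```

View pics/w4.png

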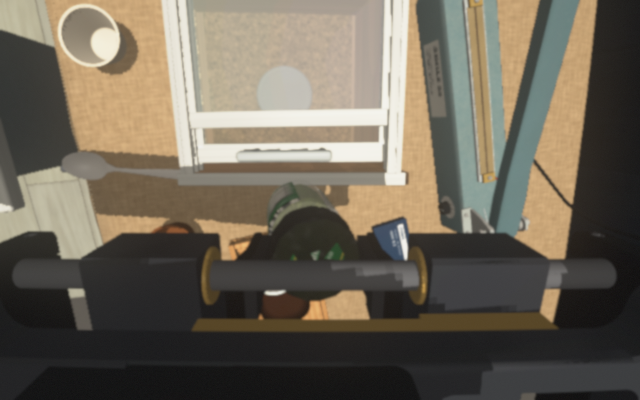

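The wrist view looks back over the case: tin at (285,92), right door shut, tray mostly hidden behind the gripper at (290,300). I'll use the first pictures' depth for the tray and bowl.

```bash
python3 - <<'E'
from h import *
np.set_printoptions(precision=4,suppress=True)
for n in ("scene","side"):
    p=camera_params(n);d=np.load(n+"0.npz")['d']
    q=np.array([atd(n,u,v,d[v,u],p) for v in range(0,400) for u in range(0,640) if d[v,u]>.1])
    q=q[(abs(q[:,0]-.52)<.1)&(abs(q[:,1]+.33)<.14)]
    r=q[(abs(q[:,2]-.028)<.004)];r=r[(r[:,0]>.44)&(r[:,0]<.605)]
    b=q[(abs(q[:,2]-.053)<.006)]; b=b[b[:,0]>.45]
    print(n,len(r),cv2.minAreaRect(r[:,:2].astype(np.float32)*1000),len(b),cv2.minEnclosingCircle(b[:,:2].astype(np.float32)))
    f=q[(abs(q[:,2]-.005)<.003)&(abs(q[:,0]-.525)<.03)&(abs(q[:,1]+.385)<.03)];print(len(f),f[:,2].mean() if len(f) else 0)
E
```

```text
scene 377 ((523.754638671875, -330.9528503417969), (124.74311828613281, 208.6000518798828), 6.811055660247803) 113 ((0.5125812292098999, -0.27702048420906067), 0.03521807864308357)
170 0.005023987214430265
side 177 ((514.3602294921875, -248.74668884277344), (62.91353225708008, 133.4614715576172), 81.46206665039062) 41 ((0.5094588994979858, -0.268024742603302), 0.032494593411684036)
0 0
```

>>> step_arm:
  steps:
    - [[-0.7,0.02,0,0,0,0,1],[-1,0.02,0,0,0,0,1],[-1,0.02,0,0,0,0,1],[-1,0.02,0,0,0,0,1],[-1,0.02,0,0,0,0,1],[-1,0.02,0,0,0,0,1],[-1,0.02,0,0,0,0,1],[-1,0.02,0,0,0,0,1],[-1,0.02,0,0,0,0,1],[-1,0.02,0,0,0,0,1],[-1,0.02,0,0,0,0,1],[-1,0.02,0,0,0,0,1],[-1,0.02,0,0,0,0,1],[0,0,0,0,0,0,1],[0,0,0,0,0,0,1]]

```text
time: 14.75
tool_pos: [0.5298, -0.3851, 0.3286]
ee_rot: [3.003, -0.001, 1.499]
ft_force: [-0.4, 0.8, -0.6]
gripper_width: 0.521
grasp_force: 29.4
```

>>> step_arm:
  steps:
    - [[0,-0.13,0.92,0,0,0,1],[0,-0.13,0.92,0,0,0,1],[0,-0.13,0.92,0,0,0,1],[0,-0.13,0.92,0,0,0,1],[0,-0.13,0.92,0,0,0,1],[0,-0.13,0.92,0,0,0,1],[0,-0.13,0.92,0,0,0,1],[0,-0.13,0.92,0,0,0,1],[0,-0.13,0.92,0,0,0,1],[0,-0.1,0.7,0,0,0,1],[0,0,0,0,0,0,1],[0,0,0,0,0,0,1]]

```text
time: 15.75
tool_pos: [0.5298, -0.3836, 0.1476]
ee_rot: [3.003, -0.001, 1.501]
ft_force: [0.3, -0.2, -0.6]
gripper_width: 0.522
grasp_force: 29.4
```

```bash
python3 jt.py; python3 - <<'E'
from h import *
s=telemetry.sense();print(s['tool_pos'],s['ee_rot'],s['ft_force'])
p=camera_params("wrist");a,d=snapshot("wrist");c,_=snapshot("scene");b,_=snapshot("side")
f=lambda i:cv2.resize(i,(400,250))
cv2.imwrite("pics/p1.png",np.vstack([f(a),np.hstack([f(c[75:200,220:420])])])[:,:,::-1] if 0 else np.vstack([np.hstack([f(a),f(b[130:255,280:480])]),np.hstack([f(c[75:200,200:400]),f(c)])])[:,:,::-1])
E
```

```text
scene 48
-0.02 8 [-0.0071  0.0192] [0.0155 0.0253] [0.0043 0.0222]
-0.01 30 [-0.0169  0.0119] [0.0176 0.0258] [0.0005 0.0206]
side 0
[ 0.53019751 -0.38505258  0.14925979] [3.00052042e+00 3.49753099e-04 1.49989777e+00] [ 0.50151129 -0.45500811 -0.63869522]
```

View pics/p1.png

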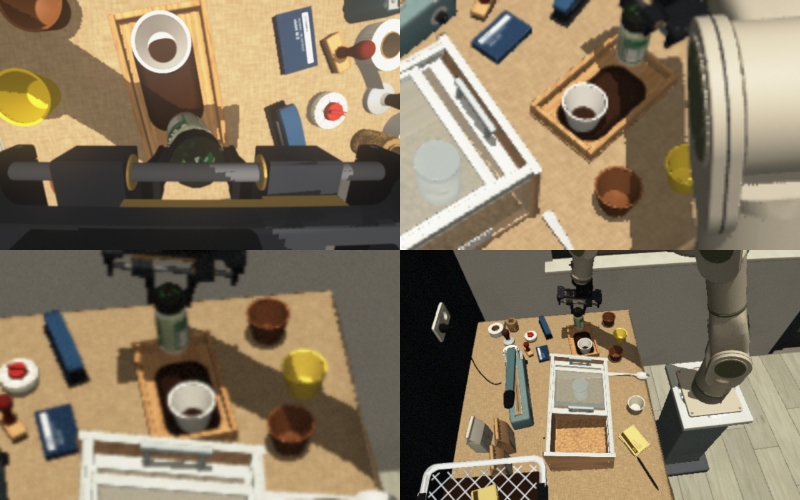

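The jar hangs above the tray's free far half (scene panel (172,320) over the tray, bowl at (190,405)); the bowl has not moved and the case's left bay is open. Lowering.

>>> step_arm:
  steps:
    - [[0,-0.07,0.48,0,0,0,1],[0,-0.07,0.48,0,0,0,1],[0,-0.07,0.48,0,0,0,1],[0,-0.07,0.48,0,0,0,1],[0,-0.07,0.48,0,0,0,1],[0,0,0,0,0,0,1],[0,0,0,0,0,0,1]]

```text
time: 16.58
tool_pos: [0.5284, -0.3853, 0.0983]
ee_rot: [3.004, -0.001, 1.499]
ft_force: [-0.3, -0.1, -0.4]
gripper_width: 0.522
grasp_force: 29.4
```

>>> step_arm:
  steps:
    - [[0,-0.02,0.12,0,0,0,1],[0,0,0,0,0,0,1],[0,0,0,0,0,0,1]]

```text
time: 16.83
tool_pos: [0.529, -0.3857, 0.0973]
ee_rot: [3.002, 0.0, 1.499]
ft_force: [0.6, 0.3, -0.7]
gripper_width: 0.52
grasp_force: 29.4
```

>>> step_arm:
  steps:
    - [[0,-0.01,0.1,0,0,0,1],[0,0,0,0,0,0,1],[0,0,0,0,0,0,1]]

```text
time: 17.08
tool_pos: [0.5289, -0.3855, 0.0949]
ee_rot: [3.002, -0.0, 1.499]
ft_force: [-1.0, 0.2, -0.1]
gripper_width: 0.513
grasp_force: 29.4
```

>>> step_arm:
  steps:
    - [[0,-0.01,0.08,0,0,0,1],[0,0,0,0,0,0,1],[0,0,0,0,0,0,1]]

```text
time: 17.33
tool_pos: [0.5292, -0.386, 0.0939]
ee_rot: [3.001, 0.001, 1.499]
ft_force: [-1.8, 0.7, 4.7]
gripper_width: 0.515
grasp_force: 29.7
```

There is contact at 4.7 N. Releasing.

>>> step_arm:
  steps:
    - [[0,0,0,0,0,0,0.45],[0,0,0,0,0,0,0.4],[0,0,0,0,0,0,0.3],[0,0,0,0,0,0,0.15],[0,0,0,0,0,0,0.15],[0,0,0,0,0,0,0.15],[0,0,0,0,0,0,0.15]]

```text
time: 17.92
tool_pos: [0.5289, -0.3855, 0.0931]
ee_rot: [3.003, -0.0, 1.499]
ft_force: [-0.4, -0.7, -0.0]
gripper_width: 0.83
grasp_force: 0.0
```

>>> step_arm:
  steps:
    - [[0,0.06,-0.4,0,0,0,0.15],[0,0.06,-0.4,0,0,0,0.15],[0,0.06,-0.4,0,0,0,0.15],[0,0.13,-0.92,0,0,0,0.15],[0,0.13,-0.92,0,0,0,0.15],[0,0.13,-0.92,0,0,0,0.15],[0,0.13,-0.92,0,0,0,0.15],[0,0.13,-0.92,0,0,0,0.15],[0,0.13,-0.92,0,0,0,0.15],[0,0,0,0,0,0,0.15],[0,0,0,0,0,0,0.15]]

```text
time: 18.83
tool_pos: [0.5298, -0.3861, 0.231]
ee_rot: [3.0, 0.001, 1.499]
ft_force: [0.6, 0.5, -1.7]
gripper_width: 0.852
grasp_force: 0.0
```

```bash
python3 - <<'E'
from h import *
s=telemetry.sense();print(s['tool_pos'],s['ft_force'],s['gripper_width'])
p=camera_params("wrist");a,d=snapshot("wrist");c,_=snapshot("scene");b,_=snapshot("side")
f=lambda i:cv2.resize(i,(400,250))
cv2.imwrite("pics/p2.png",np.vstack([np.hstack([f(a),f(b[130:255,280:480])]),np.hstack([f(c[75:200,200:400]),f(c[150:350,180:500])])])[:,:,::-1])
q=np.array([atd("w",u,v,d[v,u],p) for v in range(0,400,2) for u in range(0,640,2) if d[v,u]>.1])
k=q[(abs(q[:,2]-.110)<.008)&(np.hypot(q[:,0]-.53,q[:,1]+.383)<.05)]
print(len(k),cv2.minEnclosingCircle(k[:,:2].astype(np.float32)) if len(k) else 0,k[:,2].mean())
E
```

```text
[ 0.52975047 -0.38606537  0.23099324] [ 0.59674938  0.4770523  -1.70614238] 0.851763035870442
475 ((0.5266960263252258, -0.3859357535839081), 0.02233286388218403) 0.10915704086081274
```

View pics/p2.png

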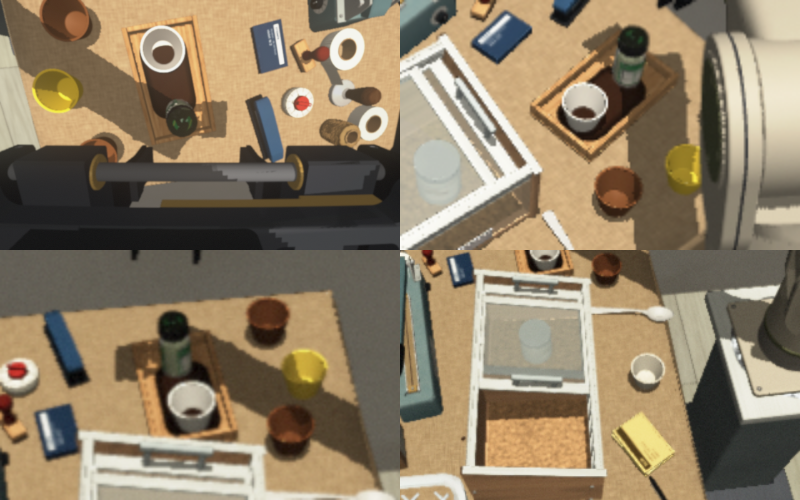

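The jar stands upright in the free half (wrist panel (180,118), centre (0.527, -0.386), top at 0.109 m). The bowl and tin stand, the left door is across and the right door is shut.

```bash
python3 -c "
from rig import bot
print(bot.close_job())"
```

```text
the job is handed in; nothing more can be done
None
```

The jar is standing upright in the tray's free half beside the bowl, the left side of the case is open and the tin's side is shut; I handed the job in at about 19 s, and the result was not reported back.

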